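# Drive the proud dowel home, then close the two-part mould and hold it shut

## Robot

A 6-joint arm with a two-finger parallel gripper is mounted at the origin on a cart in front of the work surface, level with it; the furniture and walls round the work are solid. World frame = base frame: x ahead of the robot, y to its left, z up, the work surface at z = 0. Lengths are in mm, angles in rad, forces in N, time in s.
With the tool pointing down it reaches from about 350 to 775 mm from the base axis. Payload 7.3 kg.
Tool frame: the origin (TCP) lies at the very end of the fingers, on their centre line; the grasp point (between the pads) lies 19 mm behind it (bot.grip_point_offset is the distance from the TCP to the grasp point, in mm); z points along the fingers, y is the line along which they close (so a half turn about z gives the same grasp; the last joint's range is limited). The gripper opens to 92 mm and grips with 3 to 60 N. Pads are 19 mm wide; open, the fingers measure 130 mm over their backs; the gripper's body (75 mm by 190 mm) begins 47 mm behind the grasp point.
Start: joints at [-1.323, 0.342, 1.524, -0, 1.275, -0.146], TCP at [201.467, -484.829, 196.741] pointing down, gripper open.
Joint ranges: [-2.53, 2.53], [-0.77, 2.02], [0.04, 2.7], [-1, 4.14], [0.28, 2.66], [-3.11, 3.11]. Speed limits (rad/s): [2.57, 2.57, 3.14, 3.14, 3.14, 3.14].

## Interface

Orientations are given as [roll, pitch, yaw] about the fixed x, y, z axes, in that order (R = Rz(yaw) Ry(pitch) Rx(roll)).
In Python, from plant import bot gives the robot as it stands. The module is installed in compiled form; this text tells all that it offers.
- The arm moves only by the shell command python3 -m jog 'ROWS' [OPENING]. ROWS is JSON, a list of rows, each a list of 6 numbers: the shift along the tool's x, y, z in mm, then the turn, a rotation vector about the tool's x, y, z in rad. In form: [[dx, dy, dz, rx, ry, rz], ...]. A call has 1 to 12 rows; each row shifts and turns the commanded pose from where the row before left it, along the tool's axes as they then stand; what a row does not reach is not made up. A row lasts 1/10 s, in which the tool goes at most 50 mm and 8.59 degrees, less where a joint would pass 70% of its speed; a pose out of reach is approached as far as the arm can. A call with a gripper value outside its range is refused whole. OPENING is the opening in per cent of the stroke, from 0 (shut) to 100 (fully open), set as the call begins (- or left out, the last holds). The fingers move at their own pace and stop on an object; the grip force is fixed at half the most. Time passes only in rows, so rows that do not move let the fingers close. It gives the time, the measured TCP pose, the force, the opening and the grip force at its end, in the units of the state.
- bot.get_obs(): the state, without advancing time (a new reading comes with each control period).
- bot.capture(name): name is "scene" or "top" or "wrist"; returns the picture (400x640x3 uint8, red, green, blue); there is no depth.
- bot.camera_model(name): a dict with "fx", "fy", "cx", "cy" (pixels), "position" and "orientation" of the camera in the world; the wrist camera has in their place "T_tool_cam" (4x4, takes a point from camera to tool coordinates, whose origin is the TCP and whose axes are the flange's). Camera axes: x right, y down, z forward; pixel columns grow to the right and rows downward; lengths in mm; the calibration is good to about 2 mm. The wrist camera is an equidistant fisheye: a pixel r from the principal point sees the ray r / f radians off the axis. A picture is of the moment at which its call begins: read the wrist's pose just before it. camera_model takes no time and is no camera call.
- bot.close_job(): hands the job in; it is judged then, once.
Trained networks look in the newest picture that a camera, given by its name, has taken for a name from the list of things; names that differ only in an ending like _2 or _b are one class to them, and where a whole thing is asked for, a point or a joint stands for the part that bears it (a point fixed in the world has none). Each returns a list of dicts, best first, with "p" (0 to 1); they miss things now and then, are a little off and sometimes report something else, mostly with a low value. They report only what shows in the picture. A call takes as long as a camera call. They do not tell look-alikes from the thing itself.
- bot.outline_of(target, camera): "mask" (400x640 bool, what is visible of it) and "pixel" ([column, row] in pixels, amid what is visible of it).
The state is a dict: "time": time; "joint_positions": joint angles; "dq": joint speeds; "tau": joint torques, N m; "tool_pos": TCP position; "tcp_rot": TCP orientation; "contact_force": force on the tool from outside, world axes, zero at the start; "moment": the same for the moment, N m; "grip_width": finger opening in mm; "finger_force": force on a finger pad.
Only numpy, scipy, OpenCV 4.12 (cv2) and the standard library are available. Lean on these libraries where they do the work, as an engineer would, in place of code of your own. Each camera call takes 0.05 s, during which the arm holds its last target. There are 200 camera calls.

## Task

The bolted-down lower half of the small two-part mould has a thick dowel that has crept up; drive it fully home with the tamper (not with the fingers or the other mould half), until it stands level with the thin dowel, and stand the tamper upright on the bench again, clear of the mould. Then set the loose upper half on the dowels, its thick-dowel hole on the thick dowel, and press it down against the sprung lift-off pins until the two faces meet all round. Finish like that, with the gripper still holding the mould pressed shut (do not let go: the springs would lift it), and leave the other things on the bench where they are.

Things in the scene. Friction and masses are not known exactly. Their poses are not given: they have to be found in the camera images.
- lower_half: Lower mould half, bolted to the bench. Dark foot plate 100 x 176 x 10 mm under a pale aluminium block 68 x 130 mm (x by y), whose flat top (parting face, with a cavity 20 x 44 mm) is 34 mm above the bench. Origin: centre of the underside; z up; y along its length, from the thin dowel to the thick one. On its foot two bolt heads mark the thick-dowel end, one the thin-dowel end.
- thick_dowel (a joint): How far the thick dowel is driven down, in m. Starts at 0 to 0.005; 0.014, the end of its travel, is fully home: its top is then 50 mm above the bench, level with the thin dowel's. At value v its top is 64 mm minus v above the bench. It is tight: it takes about 8 N downwards to move and stays where it is left.
- thick_dowel_top (a point): Centre of the top of the thick dowel (steel, 16 mm diameter, tapered nose); moves down with it.
- thick_dowel_axis (a point): Point where the thick dowel's axis meets the parting face: 45 mm from the lower half's centre, along its +y; 34 mm above the bench.
- thin_dowel_axis (a point): Point where the axis of the thin dowel (steel, 12 mm diameter, tapered nose, fixed, top 16 mm above the parting face) meets the parting face: 45 mm from the lower half's centre, along its -y; 34 mm above the bench.
- lower_face (a point): Centre of the parting face; axes as the lower half's. In this face, at (x, y) = (23, -12) and (-23, 12) mm, two lift-off pins, 8 mm in diameter, stand 6 mm up on springs. Together they push up with 7 N when up and 12 N when pressed level with the face, more than the upper half weighs (about 3.5 N).
- upper_half: Upper mould half, loose, about 0.35 kg: pale aluminium plate 68 x 130 x 26 mm (x by y by z), parting face down on the bench, with a grip rib over its middle, 22 mm wide (x), 70 mm long (y), from 26 to 66 mm above the underside. Origin: centre of the underside; z up; y towards the wide hole. Two screw heads on top mark the wide-hole end, one the other. It fits the dowels only one way round.
- thick_hole (a point): Centre of the mouth of the wide hole for the thick dowel (18.6 mm wide, blind, bottom 20 mm above the underside) in the upper half's underside, 45 mm from its centre along its +y. With the thick dowel proud it bottoms before the mould is shut.
- thin_hole (a point): Centre of the mouth of the narrow hole for the thin dowel (14.6 mm wide, blind, bottom 20 mm above the underside) in the upper half's underside, 45 mm from its centre along its -y. Both holes open into a shallow relief, 24 mm wide and 2 mm deep, along the middle of the underside.
- rib (a point): On the rib's centre line, 52 mm above the underside of the upper half and 14 mm below the rib's top: where to grip it, across its 22 mm width (along the upper half's x).
- tamper: Hand tamper standing upright: a black round foot 51 mm across with a flat underside, and a pale turned steel handle above it, round, up to 28 mm across; 166 mm tall, about 0.62 kg. Origin: centre of the foot's underside; z up along the handle.
- tamper_handle (a point): On the tamper's axis, 125 mm above the foot's underside: where to grip the handle.
- glue_bottle: Bystander: small glue bottle 110 mm tall, 29 mm across, with a thin red cap, standing upright; origin under its foot.
- spanner: Bystander: flat spanner, 168 mm long, 24 mm wide, 6 mm thick, lying on the bench; origin under its middle, y along its length.
- nail_block: Bystander: small wooden block 30 x 55 x 18 mm with two nails standing in it, 38 mm tall in all, on the bench; origin under its middle.
Things that resemble listed ones, but are neither listed nor needed, are in the scene too. Leave any blue look-alike of the tamper alone.

How it is judged (in metres and radians):
On the way, in this order (a step that is already met when the one before it is completed fails the run):
1. the thick dowel is driven home (value of joint thick_dowel above 0.0125 m), for 0.1 s.
2. the tamper stands upright on the bench again, let go, clear of the mould (angle between tamper's own z axis and vertical below 0.1 rad and height (world z) of tamper below 0.008 m and contact force between the fingers and tamper below 0.3 N and contact force between tamper and lower_half below 0.3 N), for 0.2 s.
At the end, for the whole second after the job is handed in: Thick dowel within 1.5 mm of home; upper half on the lower: gap under 2 mm, level within 0.03 rad, each hole within 4 mm of its dowel's axis, still, pressed by the fingers (over 2 N; over 8 N between halves); tamper upright on the bench, let go, touching neither half (all of step 2 and value of joint thick_dowel above 0.0125 m and z of upper_half in the frame of lower_face between -0.003 and 0.002 m and angle between the z axis of upper_half and the z axis of lower_half, either way round below 0.03 rad and horizontal distance between thick_hole and thick_dowel_axis below 0.004 m and horizontal distance between thin_hole and thin_dowel_axis below 0.004 m and contact force between upper_half and lower_half above 8 N and contact force between the fingers and upper_half above 2 N and contact force between upper_half and tamper below 0.3 N and linear speed of upper_half below 0.02 m/s); the arm keeps its last pose, push and grip.
It fails at once if the lower half or its dowels pushed with the fingers or with the upper half while the thick dowel still stands proud (value of joint thick_dowel below 0.0125 m and contact force between any of the fingers, upper_half and lower_half above 2 N).
It fails at once if a bystander pushed away by more than 40 mm or the glue bottle knocked over (distance of any of glue_bottle, spanner, nail_block from where it was at the start of the episode above 0.04 m or angle between glue_bottle's own z axis and vertical above 0.5 rad).
It also fails if it takes over 61 s, if anything falls off the work surface, if the arm or the gripper's body presses on something with over 40 N, if the wrist force passes 120 N, or if a joint passes its speed limit or range.

## Working session

There is one attempt and no reset: what is moved stays moved. The work goes in short steps, Python scripts to look and compute and a shell command to move; the robot and the scene stay as the last step left them, time stands still between calls to the robot, and variables do not carry over. Pictures are saved under pics/ and viewed, at most 10 in all, crops included, and the job is handed in when it is done.

```bash
mkdir -p pics; ls; python3 - <<'E'
from plant import bot
import cv2,numpy as np
for n in("scene","top"):
    im=bot.capture(n); cv2.imwrite(f"pics/{n}0.png",im[:,:,::-1]); print(n,bot.camera_model(n))
    for t in("lower_half","upper_half","tamper","thick_dowel","rib","thick_hole","glue_bottle","spanner","nail_block"):
        try:print(t,[(d["p"],d["pixel"],int(d["mask"].sum())) for d in bot.outline_of(t,n)])
        except Exception as e:print(t,e)
print(bot.camera_model("wrist"));print(bot.get_obs())
E
```

```text
pics
scene {'fx': 394.9217089320264, 'fy': 394.9217089320264, 'cx': 321.1428925864834, 'cy': 197.545073216636, 'position': array([ 52.48213339, 934.76207437, 658.12268056]), 'orientation': array([-2.19088747,  0.01509619, -2.46531079])}
lower_half [(0.55, [385.3, 204.3], 1411)]
upper_half [(0.84, [312.4, 249.2], 1388)]
tamper [(0.68, [340.6, 270.3], 1127), (0.61, [295.0, 321.5], 1257)]
thick_dowel [(0.53, [309.9, 243.3], 1345), (0.44, [363.8, 245.6], 842), (0.37, [378.5, 201.9], 44)]
rib [(0.68, [311.8, 247.2], 1326)]
thick_hole [(0.57, [313.8, 248.3], 1305)]
glue_bottle [(0.59, [245.3, 232.6], 380)]
spanner [(0.66, [258.9, 270.1], 443)]
nail_block [(0.53, [405.4, 230.1], 245)]
top {'fx': 391.91369056432274, 'fy': 391.91369056432274, 'cx': 315.48580498730223, 'cy': 196.45069141671706, 'position': array([373.97458865, 368.46865768, 952.6095242 ]), 'orientation': array([-2.99366411, -0.01152658, -1.56373412])}
lower_half [(0.89, [395.7, 217.5], 3060)]
upper_half [(0.96, [297.9, 199.0], 1568), (0.54, [262.3, 138.5], 215)]
tamper [(0.64, [267.0, 244.2], 422), (0.59, [312.9, 241.0], 330)]
[... 718 characters left out ...]
00000e+00]])}
{'time': 1.0, 'joint_positions': array([-1.32300084e+00,  3.41963550e-01,  1.52410290e+00, -2.64535167e-05,
        1.27542671e+00, -1.46011187e-01]), 'dq': array([ 0.00074623,  0.00041118, -0.0016628 ,  0.00034295,  0.00141673,
       -0.00042526]), 'tau': array([-4.94153683e-04, -4.31138349e+01, -2.44484353e+01,  7.19336048e-02,
        4.82546689e-02, -3.64430730e-05]), 'tool_pos': array([ 201.45546559, -484.82155839,  196.75842555]), 'tcp_rot': array([3.14149791e+00, 3.95140779e-05, 3.93814371e-01]), 'contact_force': array([ 0.22182114, -0.47658783, -0.54492262]), 'moment': array([ 0.02453229, -0.05918301,  0.01840413]), 'finger_force': 0.0, 'grip_width': 91.72055009341813}
```

```bash
python3 - <<'E'
import cv2
a=cv2.imread("pics/top0.png")[90:320,200:460];b=cv2.imread("pics/scene0.png")[150:380,200:460]
cv2.imwrite("pics/c1.png",cv2.resize(a,None,fx=3,fy=2.6*1,interpolation=3) if 0 else cv2.resize(a,(678,600),interpolation=3))
cv2.imwrite("pics/c2.png",cv2.resize(b,(678,600),interpolation=3))
E
```

```text
(no output)
```

View pics/c1.png

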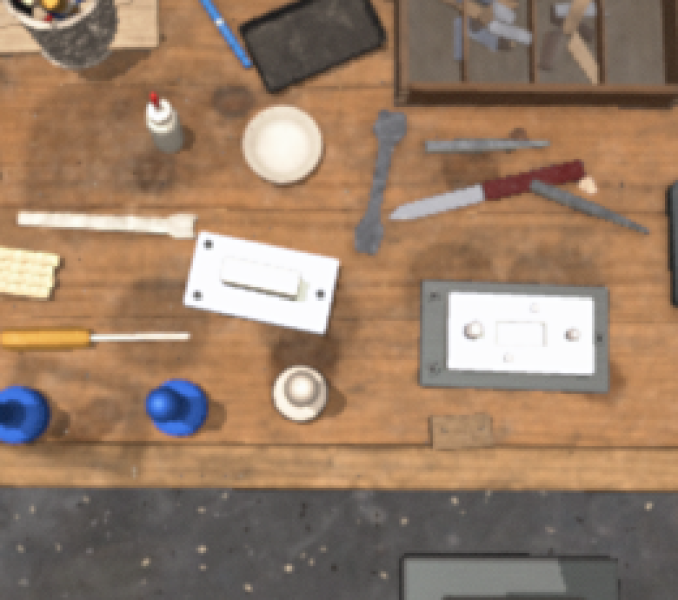

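View pics/c2.png

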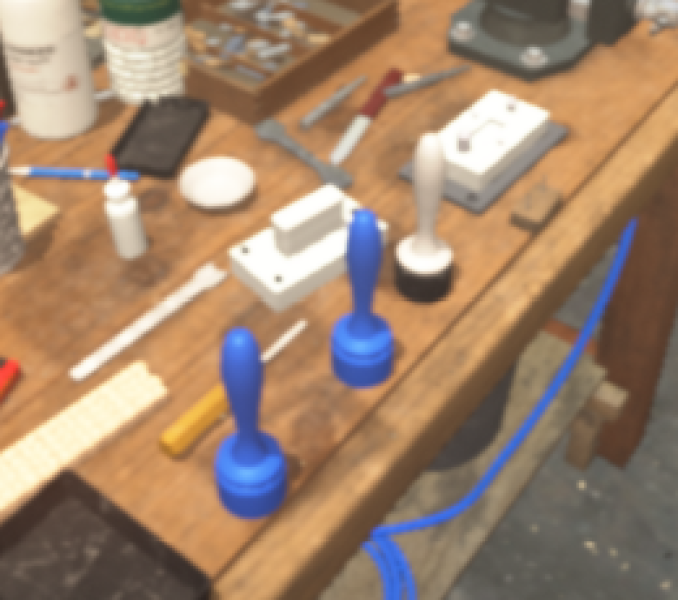

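Top view: the pale tamper is at full pixel (315,241). The blue look-alikes are at (268,245) and (208,249), so I rule them out. The lower half is at (397,218) with its two bolts and thick dowel on the left. The upper half is at (300,197) with its two screws on the left. The close crops confirm the pale tamper with the black foot.

```bash
cat >h.py <<'E'
import numpy as np,cv2
from scipy.spatial.transform import Rotation as R
from plant import bot
def ray(cam,px,obs=None):
    m=bot.camera_model(cam); u=(px[0]-m["cx"])/m["fx"]; v=(px[1]-m["cy"])/m["fy"]
    if cam!="wrist":
        d=np.array([u,v,1.]); return np.array(m["position"]),R.from_euler("xyz",m["orientation"]).apply(d)
    o=obs or bot.get_obs(); T=np.eye(4);T[:3,:3]=R.from_euler("xyz",o["tcp_rot"]).as_matrix();T[:3,3]=o["tool_pos"]
    T=T@m["T_tool_cam"]; r=np.hypot(u,v); s=np.sinc(r/np.pi)
    return T[:3,3],T[:3,:3]@np.array([u*s,v*s,np.cos(r)])
def at(cam,px,z,obs=None):
    p,d=ray(cam,px,obs); return p+d*(z-p[2])/d[2]
def proj(p,obs):
    m=bot.camera_model("wrist");T=np.eye(4);T[:3,:3]=R.from_euler("xyz",obs["tcp_rot"]).as_matrix();T[:3,3]=obs["tool_pos"]
    T=T@m["T_tool_cam"];c=T[:3,:3].T@(np.array(p)-T[:3,3]);r=np.hypot(c[0],c[1]);t=np.arctan2(r,c[2])
    return [m["cx"]+m["fx"]*t*c[0]/r,m["cy"]+m["fy"]*t*c[1]/r]
def go(pos,yaw=None):  # tool-frame shift and turn from here, tool pointing down
    o=bot.get_obs(); r=R.from_euler("xyz",o["tcp_rot"])
    print("shift tool",r.inv().apply(np.array(pos)-o["tool_pos"]).round(1))
    if yaw is not None:
        for y in(yaw,yaw+np.pi): print("rot",(r.inv()*R.from_euler("xyz",[np.pi,0,y])).as_rotvec().round(3))
E
python3 - <<'E'
from h import *
C=lambda x,y:(200+x*260/678,90+y*230/600)
S=lambda x,y:(200+x*260/678,150+y*230/600)
for n,c,z in [("bolt",(434,296),14),("bolt",(434,369),14),("bolt1",(600,338),14),("thick",(474,329),62),("thin",(572,334),50),("scr",(208,244),28),("scr",(197,295),28),("scr1",(320,294),28),("tam top",(303,384),166),("nail",(462,431),18),("spanL",(390,125),6),("spanR",(368,240),6),("glue",(167,135),60),("blue",(178,408),10)]:
    print(n,at("top",C(*c),z).round(1))
for n,c,z in [("thick",(463,146),60),("thin",(511,107),50),("tam top",(430,137),164),("tam foot",(424,295),0),("bottlefoot",(130,250),0)]: print("scene",n,at("scene",S(*c),z).round(1))
E
```

```text
bolt [497.9 235.3  14. ]
bolt [430.3 236.1  14. ]
bolt1 [460.1  82.2  14. ]
thick [462.7 207.3  62. ]
thin [460.1 118.   50. ]
scr [542.4 444.5  28. ]
scr [495.1 453.6  28. ]
scr1 [497.  341.5  28. ]
tam top [408.9 358.2 166. ]
nail [374.2 211.9  18. ]
spanL [663.8 274.4   6. ]
spanR [551.6 295.8   6. ]
glue [635.9 480.8  60. ]
blue [393.2 470.3  10. ]
scene thick [448.2 228.9  60. ]
scene thin [451.5 129.5  50. ]
scene tam top [406.9 357.5 164. ]
scene tam foot [396.9 367.7   0. ]
scene bottlefoot [648.3 488.2   0. ]
```

View pics/scene0.png

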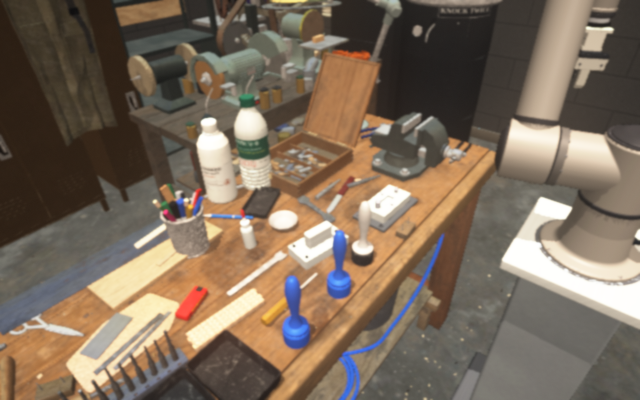

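```bash
python3 -m jog '[[0,0,-40,0,0,0],[0,0,-40,0,0,0],[0,0,-40,0,0,0]]' 100
```

```text
time: 1.3
tool_pos: [201.4, -484.5, 318.2]
tcp_rot: [-3.141, -0.0, 0.394]
contact_force: [-0.2, -0.5, -0.8]
grip_width: 92.0
finger_force: 0.0
```

The full scene shows a vise at (410,145) beyond the lower mould, so I travel high past it.

```bash
python3 -m jog '[[38,-31,0,0,0,0],[38,-31,0,0,0,0],[38,-31,0,0,0,0],[38,-31,0,0,0,0],[38,-31,0,0,0,0],[38,-31,0,0,0,0],[38,-31,0,0,0,0],[38,-31,0,0,0,0],[38,-31,0,0,0,0],[38,-31,0,0,0,0]]'
python3 -m jog '[[0,0,0,0,0,-0.147],[0,0,0,0,0,-0.147],[0,0,0,0,0,-0.147],[0,0,0,0,0,-0.147],[0,0,0,0,0,-0.147],[0,0,0,0,0,-0.147],[0,0,0,0,0,-0.147],[0,0,0,0,0,-0.147],[0,0,0,0,0,0]]'
```

```text
time: 2.3
tool_pos: [434.0, -50.8, 317.0]
tcp_rot: [3.141, -0.001, 0.394]
contact_force: [1.3, -1.6, 0.8]
grip_width: 92.0
finger_force: 0.0
time: 3.2
tool_pos: [433.4, -52.7, 316.8]
tcp_rot: [3.141, 0.0, 1.571]
contact_force: [-0.5, 0.4, -0.6]
grip_width: 91.9
finger_force: 0.0
```

```bash
python3 -m jog '[[47,3,0,0,0,0],[47,3,0,0,0,0],[47,3,0,0,0,0],[47,3,0,0,0,0],[47,3,0,0,0,0],[47,3,0,0,0,0],[0,0,0,0,0,0]]'
python3 - <<'E'
from h import *
o=bot.get_obs();im=bot.capture("wrist");cv2.imwrite("pics/w1.png",im[:,:,::-1])
print(o["tool_pos"])
for n,p in [("thick",(462,207,62)),("thin",(460,118,50)),("tamtop",(408,358,166)),("uh",(508,395,66))]:print(n,np.round(proj(p,o),1))
E
```

```text
time: 3.9
tool_pos: [451.1, 234.1, 316.0]
tcp_rot: [-3.141, -0.002, 1.571]
contact_force: [-1.0, -1.0, 0.3]
grip_width: 91.6
finger_force: 0.0
[451.07536446 234.12670484 316.04963318]
thick [327.9 181.8]
thin [326.  234.6]
tamtop [280.4  68.4]
uh [361.2  52.6]
```

View pics/w1.png

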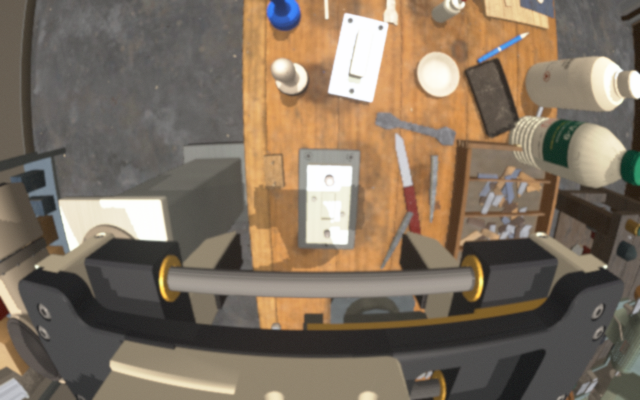

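Lower half with its dowels at (329,181) and (326,234), as predicted to 1 px. Pale tamper at (288,75), upper half at (360,57). Next I hover over the tamper.

```bash
python3 -m jog '[[31,-10.7,0,0,0,0],[31,-10.7,0,0,0,0],[31,-10.7,20,0,0,0],[31,-10.7,40,0,0,0],[0,0,40,0,0,0],[0,0,0,0,0,0]]'
python3 - <<'E'
from h import *
o=bot.get_obs();im=bot.capture("wrist");cv2.imwrite("pics/w2.png",im[:,:,::-1])
print([(d["p"],d["pixel"],d["mask"].sum()) for d in bot.outline_of("tamper","wrist")])
for n,p in [("tamtop",(408,358,166)),("foot",(408,358,0))]:print(n,np.round(proj(p,o),1))
E
```

```text
time: 4.55
tool_pos: [406.7, 349.9, 213.1]
tcp_rot: [-3.133, 0.007, 1.568]
contact_force: [-0.6, -0.2, -0.4]
grip_width: 91.8
finger_force: 0.0
[(0.78, [319.7, 171.0], np.int64(1881)), (0.77, [305.8, 71.0], np.int64(1799)), (0.53, [400.6, 133.8], np.int64(5792)), (0.47, [297.5, 255.6], np.int64(527))]
tamtop [322.2 197.9]
foot [322.7 161.6]
```

View pics/w2.png

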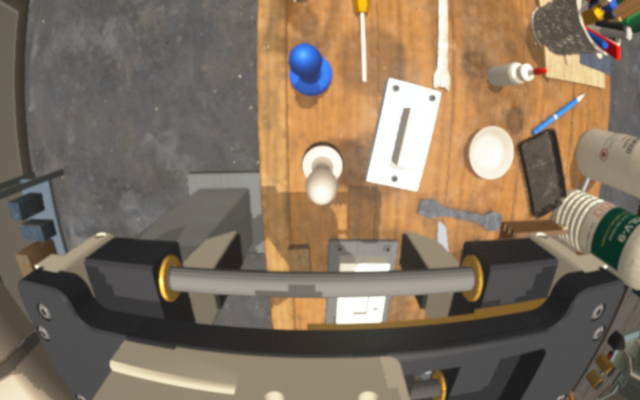

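Tamper knob at (321,191) with foot flange at (323,164), and the upper half centred at (404,134) with screws near (402,86), (436,97) and (396,183).

```bash
python3 - <<'E'
from h import *
o=bot.get_obs()
print(o["tool_pos"],o["tcp_rot"])
for px,z in [((321,191),150),((323,164),30),((402,86),28),((436,97),28),((396,183),28)]: print(at("wrist",px,z).round(1))
im=cv2.imread("pics/w2.png");c=im[60:260,250:510];cv2.imwrite("pics/c3.png",cv2.resize(c,(780,600),interpolation=3))
go((407.5,359,106),1.571)
E
```

```text
[410.04598949 351.32793138 218.90137378] [3.14155871e+00 5.50985477e-04 1.56702736e+00]
[410.9 359.5 150. ]
[413.5 361.7  30. ]
[511.  460.6  28. ]
[556.4 449.6  28. ]
[507.4 337.1  28. ]
shift tool [  7.7  -2.6 112.9]
rot [ 0.     0.001 -0.004]
rot [ 1.000e-03 -0.000e+00  3.138e+00]
```

View pics/c3.png

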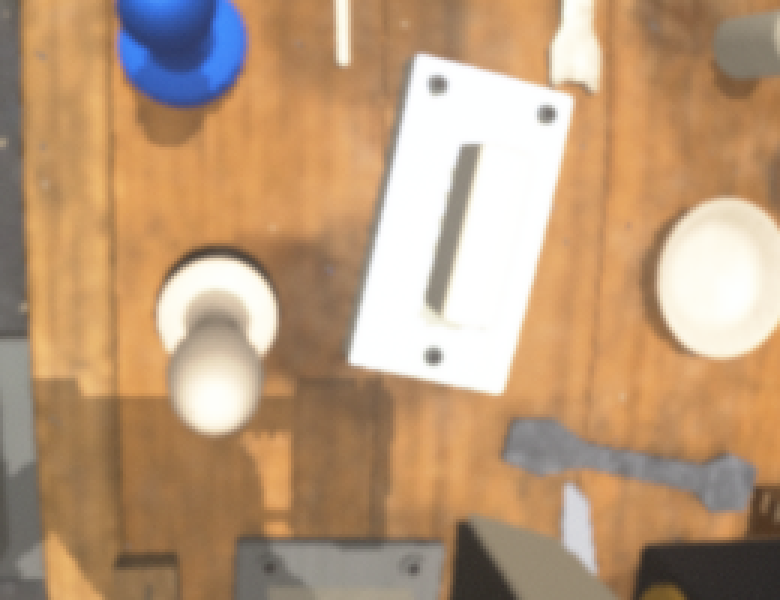

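```bash
python3 -m jog '[[7.5,-1.5,0,0,0,0],[0,0,28,0,0,0],[0,0,28,0,0,0],[0,0,28,0,0,0],[0,0,29,0,0,0],[0,0,0,0,0,0],[0,0,0,0,0,0]]'
python3 -m jog '[[0,0,0,0,0,0],[0,0,0,0,0,0],[0,0,0,0,0,0],[0,0,0,0,0,0],[0,0,0,0,0,0],[0,0,0,0,0,0],[0,0,0,0,0,0],[0,0,0,0,0,0]]' 10
```

```text
time: 5.35
tool_pos: [409.3, 360.3, 106.9]
tcp_rot: [3.139, -0.001, 1.569]
contact_force: [0.1, 0.4, 0.3]
grip_width: 92.0
finger_force: 0.0
time: 6.15
tool_pos: [407.9, 359.7, 104.9]
tcp_rot: [-3.141, 0.0, 1.57]
contact_force: [0.6, 0.4, 0.7]
grip_width: 32.5
finger_force: 0.0
```

```bash
python3 -m jog '[[0,0,0,0,0,0],[0,0,0,0,0,0],[0,0,0,0,0,0],[0,0,0,0,0,0]]' 0
python3 -m jog '[[0,0,-5,0,0,0],[0,0,-25,0,0,0],[0,0,-35,0,0,0],[0,0,-35,0,0,0],[0,0,0,0,0,0]]'
```

```text
time: 6.55
tool_pos: [407.7, 359.7, 104.9]
tcp_rot: [-3.141, 0.0, 1.57]
contact_force: [-1.1, -0.1, 0.5]
grip_width: 25.8
finger_force: 29.6
time: 7.05
tool_pos: [410.3, 361.1, 209.7]
tcp_rot: [3.133, -0.005, 1.57]
contact_force: [1.7, 0.9, -4.8]
grip_width: 25.3
finger_force: 28.8
```

```bash
python3 -m jog '[[-20,7,0,0,0,0],[-35,12,0,0,0,0],[-35,12,0,0,0,0],[-35,12,0,0,0,0],[-28,9,0,0,0,0],[0,0,0,0,0,0],[0,0,0,0,0,0],[0,0,0,0,0,0]]'
python3 - <<'E'
from h import *
o=bot.get_obs();im=bot.capture("wrist");cv2.imwrite("pics/w3.png",im[:,:,::-1]);print(o["tool_pos"],o["tcp_rot"])
for n,p in [("thick",(462,207,62)),("thin",(460,118,50))]:print(n,np.round(proj(p,o),1))
go((462.7,207.3,170),1.571)
c=im[100:260,220:430,::-1];cv2.imwrite("pics/c4.png",cv2.resize(c,(787,600),interpolation=3))
E
```

```text
time: 7.85
tool_pos: [459.1, 207.5, 204.2]
tcp_rot: [-3.14, -0.0, 1.57]
contact_force: [-0.1, 1.1, -5.5]
grip_width: 25.5
finger_force: 28.9
[459.1152942  207.45494843 204.15415903] [-3.14004100e+00 -4.48773660e-04  1.57012966e+00]
thick [323.  181.3]
thin [321.2 250. ]
shift tool [-0.5  3.5 34.4]
rot [-0.001 -0.001 -0.   ]
rot [-1.000e-03  2.000e-03  3.141e+00]
```

View pics/c4.png

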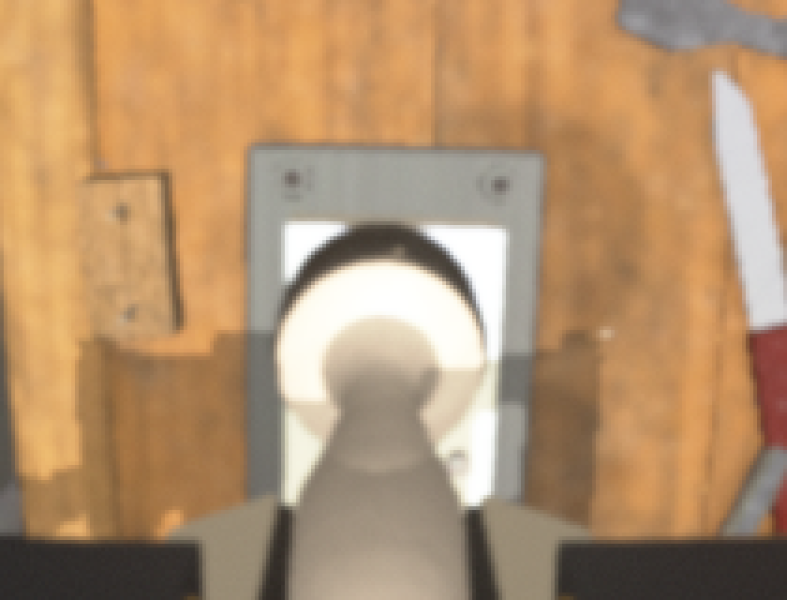

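Foot is over the thick-dowel end. Moving down to contact.

```bash
python3 -m jog '[[0,3.5,10,0,0,0],[0,0,12,0,0,0],[0,0,10,0,0,0],[0,0,5,0,0,0],[0,0,3,0,0,0],[0,0,3,0,0,0],[0,0,0,0,0,0]]'
python3 -m jog '[[0,0,2,0,0,0],[0,0,2,0,0,0],[0,0,2,0,0,0],[0,0,0,0,0,0]]'
```

```text
time: 8.6
tool_pos: [463.5, 206.8, 162.6]
tcp_rot: [3.141, -0.0, 1.57]
contact_force: [-0.9, 0.1, -1.2]
grip_width: 25.5
finger_force: 29.6
time: 9.0
tool_pos: [463.3, 206.6, 155.9]
tcp_rot: [3.141, 0.0, 1.57]
contact_force: [-0.7, 0.2, 1.5]
grip_width: 25.5
finger_force: 29.7
```

```bash
python3 -m jog '[[0,0,2,0,0,0],[0,0,2,0,0,0],[0,0,0,0,0,0],[0,0,0,0,0,0]]'
```

```text
time: 9.4
tool_pos: [465.0, 207.3, 154.7]
tcp_rot: [3.136, -0.002, 1.57]
contact_force: [-2.0, -0.5, 18.3]
grip_width: 25.6
finger_force: 31.9
```

```bash
python3 -m jog '[[0,0,1,0,0,0],[0,0,0,0,0,0],[0,0,0,0,0,0],[0,0,-10,0,0,0],[0,0,-20,0,0,0],[0,0,-20,0,0,0],[0,0,0,0,0,0]]'
python3 -m jog '[[20,-7,0,0,0,0],[35,-12,0,0,0,0],[35,-12,0,0,0,0],[35,-13,0,0,0,0],[27,-9,0,0,0,0],[0,0,0,0,0,0],[0,0,0,0,0,0],[0,0,0,0,0,0]]'
```

```text
time: 10.1
tool_pos: [464.4, 207.0, 202.5]
tcp_rot: [3.138, -0.001, 1.57]
contact_force: [0.1, -0.1, -5.0]
grip_width: 25.4
finger_force: 28.9
time: 10.9
tool_pos: [410.3, 357.5, 199.8]
tcp_rot: [-3.14, 0.002, 1.569]
contact_force: [-0.7, -1.8, -4.3]
grip_width: 25.2
finger_force: 29.0
```

```bash
python3 -m jog '[[0,0,25,0,0,0],[0,0,30,0,0,0],[0,0,22,0,0,0],[0,0,10,0,0,0],[0,0,3,0,0,0],[0,0,2,0,0,0],[0,0,0,0,0,0],[0,0,0,0,0,0]]'
```

```text
time: 11.7
tool_pos: [411.0, 359.0, 110.0]
tcp_rot: [3.14, -0.001, 1.57]
contact_force: [-0.1, 0.2, -5.1]
grip_width: 25.5
finger_force: 29.0
```

```bash
python3 -m jog '[[0,0,1.5,0,0,0],[0,0,1.5,0,0,0],[0,0,1.5,0,0,0],[0,0,0,0,0,0],[0,0,0,0,0,0]]'
```

```text
time: 12.2
tool_pos: [411.0, 358.9, 105.5]
tcp_rot: [3.14, -0.001, 1.57]
contact_force: [-1.1, -1.7, 5.5]
grip_width: 25.1
finger_force: 30.0
```

```bash
python3 -m jog '[[0,0,0,0,0,0],[0,0,0,0,0,0],[0,0,0,0,0,0],[0,0,0,0,0,0],[0,0,0,0,0,0]]' 100
python3 -m jog '[[0,0,-30,0,0,0],[0,0,-30,0,0,0],[0,0,-30,0,0,0],[0,0,-15,0,0,0],[0,0,0,0,0,0],[0,0,0,0,0,0]]'
python3 - <<'E'
from h import *
o=bot.get_obs();im=bot.capture("wrist");cv2.imwrite("pics/w4.png",im[:,:,::-1]);print(o["tool_pos"],o["tcp_rot"])
im2=bot.capture("top");cv2.imwrite("pics/t4.png",im2[:,:,::-1])
a=cv2.resize(im[60:260,250:510,::-1],(520,400),interpolation=3);b=cv2.resize(im[200:300,280:410,::-1],(260,200),interpolation=3)
s=bot.capture("scene");cv2.imwrite("pics/s4.png",s[:,:,::-1]);c=cv2.resize(s[170:280,330:430,::-1],(260,286),interpolation=3)
o_=np.zeros((490,790,3),np.uint8);o_[:400,:520]=a;o_[:200,525:785]=b;o_[204:490,525:785]=c;cv2.imwrite("pics/c5.png",o_)
E
```

```text
time: 12.7
tool_pos: [410.3, 358.7, 104.3]
tcp_rot: [-3.141, 0.0, 1.57]
contact_force: [0.3, -0.1, 0.8]
grip_width: 60.5
finger_force: 0.0
time: 13.3
tool_pos: [410.1, 358.6, 208.8]
tcp_rot: [-3.141, 0.0, 1.57]
contact_force: [-0.5, -0.1, -1.2]
grip_width: 91.8
finger_force: 0.0
[410.12967144 358.57064082 208.81669767] [-3.14103162e+00  4.48150806e-04  1.56982071e+00]
```

View pics/c5.png

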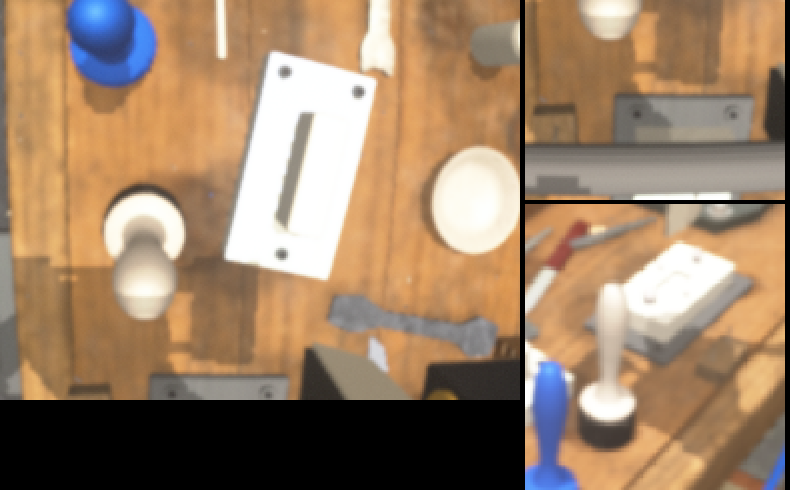

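Tamper stands upright and released; the thick dowel now looks level. Next: the upper half pose from this picture, then a settled hover over the lower half.

```bash
python3 - <<'E'
from h import *
im=cv2.imread("pics/w4.png")
F=lambda x,y:(250+x/2,60+y/2)
P=[at("wrist",F(*c),z)[:2] for c,z in [((285,72),27),((358,91),27),((282,254),27),((272,52),26),((376,80),26),((329,279),26),((225,261),26)]]
print(np.round(P,1))
m=(P[0]+P[1])/2; print("screw ctr",(m+P[2])/2,"yaw",np.degrees(np.arctan2(*(m-P[2])[::-1]))-90, np.hypot(*(m-P[2])))
c=np.mean(P[3:],0); d=(P[3]+P[4]-P[5]-P[6])/2; e=(P[4]+P[5]-P[3]-P[6])/2
print("plate",c,np.degrees(np.arctan2(d[1],d[0]))-90,np.degrees(np.arctan2(e[1],e[0])),np.hypot(*d),np.hypot(*e))
E
python3 -m jog '[[-15,4,-10,0,0,0],[-36,9,0,0,0,0],[-42,10,0,0,0,0],[-42,10,0,0,0,0],[-42,10,5,0,0,0],[-30,8,5,0,0,0],[0,0,0,0,0,0],[0,0,0,0,0,0],[0,0,0,0,0,0]]'
python3 - <<'E'
from h import *
o=bot.get_obs();im=bot.capture("wrist");cv2.imwrite("pics/w5.png",im[:,:,::-1]);print(o["tool_pos"],o["tcp_rot"])
cv2.imwrite("pics/c6.png",cv2.resize(im[80:240,220:420,::-1],(750,600),interpolation=3))
for n,p in [("thick",(462,207,50)),("thin",(460,118,50))]:print(n,np.round(proj(p,o),1))
E
```

```text
[[495.7 453.9]
 [542.5 445. ]
 [498.  341.4]
 [487.8 465.8]
 [554.7 452.8]
 [530.7 324.7]
 [462.  336.5]]
screw ctr [508.51800437 395.42686747] yaw -11.041774892415418 110.09593005933316
plate [508.79003736 394.93426785] -10.92939216181972 -10.345702579823795 131.03942653240173 68.9493432418806
time: 14.35
tool_pos: [461.1, 152.1, 209.8]
tcp_rot: [3.141, -0.0, 1.57]
contact_force: [-0.3, -0.6, -0.4]
grip_width: 91.7
finger_force: 0.0
[461.08655256 152.08736667 209.80604907] [ 3.14140460e+00 -2.24075203e-04  1.57018108e+00]
thick [321.  129.7]
thin [319.3 205.6]
```

View pics/c6.png

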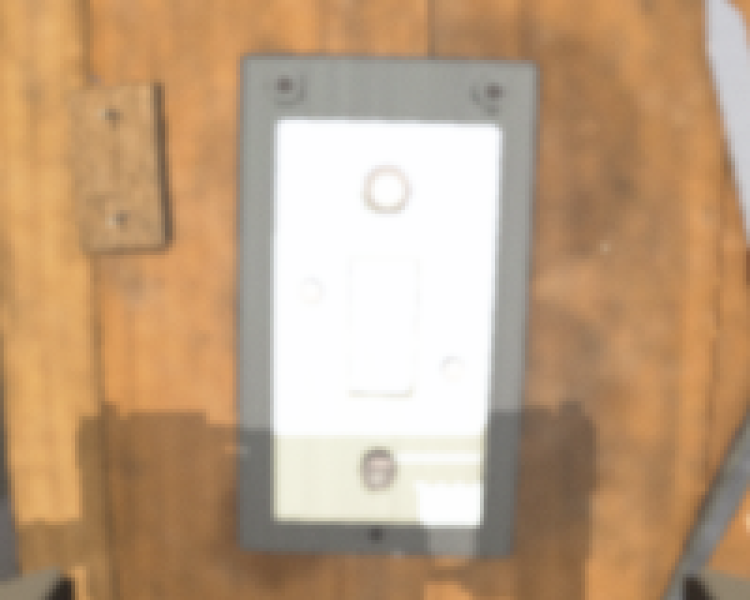

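Thick dowel top is at crop (387,189), thin at (378,468), both on the white block with corners (274,120), (503,124), (484,525), (274,521).

```bash
python3 - <<'E'
from h import *
F=lambda x,y:(220+x*200/750,80+y*160/600)
g=lambda c,z:at("wrist",F(*c),z)[:2]
a,b=g((387,189),48),g((378,468),48); d=a-b
print(a,b,"ctr",(a+b)/2,"yaw",np.degrees(np.arctan2(d[1],d[0]))-90,np.hypot(*d))
P=[g(c,34) for c in [(274,120),(503,124),(484,525),(274,521)]]
d=(P[0]+P[1]-P[2]-P[3])/2;e=(P[1]+P[2]-P[0]-P[3])/2
print(np.round(P,1),np.mean(P,0),np.degrees(np.arctan2(d[1],d[0]))-90,np.degrees(np.arctan2(e[1],e[0])),np.hypot(*d),np.hypot(*e))
a,b=g((285,86),14),g((493,92),14);print(a,b,(a+b)/2)
print(g((377,533),14))
E
```

```text
[464.46200974 206.37564106] [461.7788656  118.67497833] ctr [463.12043767 162.52530969] yaw -1.7523801058172666 87.74169765238635
[[429.5 227.4]
 [500.7 226.3]
 [497.4  94.1]
 [426.9  95.6]] [463.61059053 160.8458031 ] -1.2613261622857834 -1.0380484080109023 132.01061225361792 70.8276065582879
[431.40908168 238.49351667] [499.40967558 236.64634271] [465.40937863 237.56992969]
[461.46197437  83.75852646]
```

```bash
python3 -m jog '[[25,5,-10,0,0,0],[42,8,0,0,0,0],[46,9,0,0,0,0],[46,9,0,0,0,0],[46,9,0,0,0,0],[46,9,0,0,0,0],[0,0,0,0,0,0.095],[0,0,0,0,0,0.095],[0,0,0,0,0,0],[0,0,0,0,0,0]]'
python3 - <<'E'
from h import *
go((510.1,403.1,33),1.381)
E
```

```text
time: 15.4
tool_pos: [509.8, 403.3, 219.5]
tcp_rot: [-3.142, 0.0, 1.384]
contact_force: [-0.7, 0.1, 0.2]
grip_width: 91.9
finger_force: 0.0
shift tool [-1.000e-01  3.000e-01  1.865e+02]
rot [-0.     0.     0.003]
rot [-0.    -0.    -3.139]
```

```bash
python3 -m jog '[[0,0,35,0,0,0],[0,0,40,0,0,0],[0,0,40,0,0,0],[0,0,35,0,0,0],[0,0,25,0,0,0],[0,0,9,0,0,0],[0,0,0,0,0,0],[0,0,0,0,0,0]]'
```

```text
time: 16.2
tool_pos: [511.3, 403.2, 37.2]
tcp_rot: [3.14, -0.002, 1.38]
contact_force: [0.1, -0.3, 0.1]
grip_width: 91.8
finger_force: 0.0
```

```bash
python3 -m jog '[[0,0,0,0,0,0],[0,0,0,0,0,0],[0,0,0,0,0,0],[0,0,0,0,0,0],[0,0,0,0,0,0],[0,0,0,0,0,0],[0,0,0,0,0,0],[0,0,0,0,0,0],[0,0,0,0,0,0],[0,0,0,0,0,0],[0,0,0,0,0,0],[0,0,0,0,0,0]]' 0
```

```text
time: 17.4
tool_pos: [510.5, 403.3, 37.9]
tcp_rot: [3.14, -0.002, 1.38]
contact_force: [0.3, 0.1, -0.2]
grip_width: 2.6
finger_force: 0.0
```

The fingers closed on nothing. Looking.

```bash
python3 - <<'E'
from h import *
o=bot.get_obs();print(o["tool_pos"],o["grip_width"],o["finger_force"])
w=bot.capture("wrist");t=bot.capture("top");s=bot.capture("scene")
cv2.imwrite("pics/w6.png",w[:,:,::-1])
a=cv2.resize(w[60:300,180:460],(460,394),interpolation=3);b=cv2.resize(t[130:260,230:340],(330,390),interpolation=3)
c=cv2.resize(s[180:300,260:400],(233,200),interpolation=3)
o_=np.zeros((598,795,3),np.uint8);o_[:394,:460]=a;o_[:390,465:795]=b;o_[396:596,:233]=c
cv2.imwrite("pics/c7.png",o_[:,:,::-1])
for p in [(508.6,395.2,66),(508.6,395.2,26)]: print(np.round(proj(p,o),1))
E
```

```text
[510.48622512 403.34530083  37.90933612] 2.6180863985626113 0.0
[319.6 261.6]
[319.7 234.9]
```

View pics/c7.png

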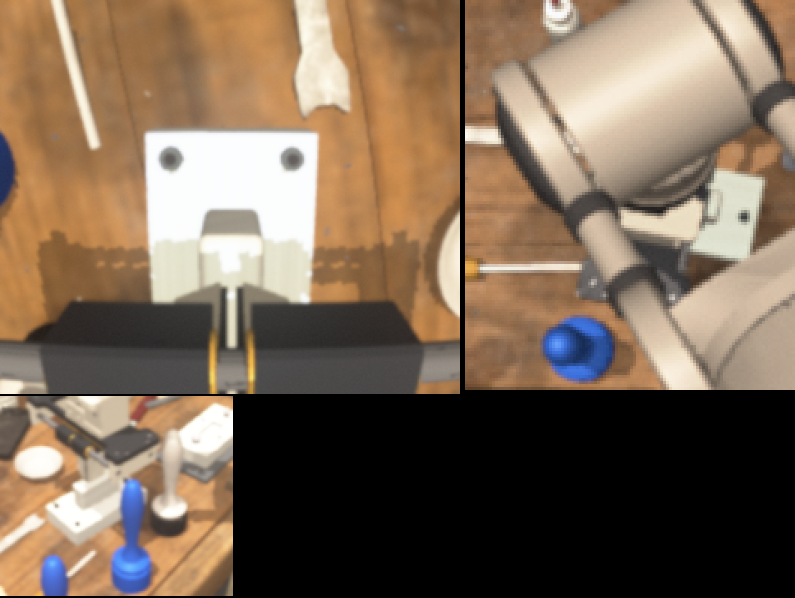

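```bash
python3 - <<'E'
from h import *
F=lambda x,y:(180+x*280/460,60+y*240/394)
for n,c,z in [("s1",(171,158),27),("s2",(292,158),27),("plateL",(147,131),26),("plateR",(318,131),26),("ribTopL",(201,237),66),("ribTopR",(262,237),66),("ribbotL",(205,210),26),("ribbotR",(260,210),26)]: print(n,at("wrist",F(*c),z).round(1))
o=bot.get_obs()
for z in(38,57):print(proj((510.5,403.3,z),o))
E
python3 -m jog '[[0,0,0,0,0,0],[0,0,0,0,0,0]]' 0
```

```text
s1 [496.9 454.1  27. ]
s2 [543.7 445.1  27. ]
plateL [489.6 466.5  26. ]
plateR [555.9 453.7  26. ]
ribTopL [506.5 431.5  66. ]
ribTopR [526.2 427.7  66. ]
ribbotL [505.7 430.5  26. ]
ribbotR [527.5 426.3  26. ]
[np.float64(319.63283726639196), np.float64(230.8587911280144)]
[np.float64(319.5664719147457), np.float64(242.96997233759706)]
time: 17.75
tool_pos: [510.8, 402.9, 36.3]
tcp_rot: [3.141, -0.001, 1.38]
contact_force: [-1.8, -0.3, 6.8]
grip_width: 0.6
finger_force: 3.4
```

```bash
python3 -m jog '[[0,0,0,0,0,0],[0,0,0,0,0,0],[0,0,0,0,0,0],[0,0,0,0,0,0]]' 0
python3 - <<'E'
from h import *
o=bot.get_obs();w=bot.capture("wrist");cv2.imwrite("pics/w7.png",w[:,:,::-1])
print(o["tool_pos"],o["grip_width"],o["finger_force"],o["contact_force"],o["moment"])
for t in("rib","upper_half"):
  for d in bot.outline_of(t,"wrist"):
    ys,xs=np.where(d["mask"]);print(t,d["p"],d["pixel"],xs.min(),xs.max(),ys.min(),ys.max())
# intensity profile rows across finger region
g=cv2.cvtColor(w,cv2.COLOR_RGB2GRAY)
for r in range(180,275,6):print(r,g[r,270:372:4])
E
```

```text
time: 18.15
tool_pos: [510.8, 402.9, 36.3]
tcp_rot: [3.141, -0.001, 1.38]
contact_force: [-2.5, 0.1, 7.0]
grip_width: 0.6
finger_force: 3.4
[510.75450918 402.91920459  36.27397887] 0.5871056696452893 3.3996101361117326 [-2.47843728  0.12166271  6.9885618 ] [-0.06288135  0.24007339 -0.03301237]
rib 0.9 [317.3, 188.5] 267 372 137 243
upper_half 0.62 [319.0, 186.9] 267 372 137 243
180 [251 252 253 253 253 253 253 253 253 253 253 253 253 253 253 253 253 253
 253 253 253 253 253 253 253 248]
186 [251 252 253 253 253 253 253 253 253 249 244 244 244 245 245 247 251 253
 253 253 253 253 253 253 253 246]
192 [248 253 253 253 253 253 253 253 245 147 150 151 151 152 150 150 148 249
 253 253 253 253 253 253 253 242]
198 [245 252 253 253 253 253 253 253 196 147 149 150 150 152 152 151 152 226
 253 253 253 253 253 253 253 240]
204 [241 253 252 251 253 252 252 251 204 234 236 236 238 238 236 232 231 204
 251 252 252 252 251 252 253 231]
210 [235 243 229 225 225 224 225 222 243 252 253 253 253 253 252 252 252 239
 224 225 227 223 226 229 252 215]
216 [197 225 228 225 225 224 225 221 197 224 226 243 
[... 356 characters left out ...]

 224 225 224 220 223 226 222 162]
240 [109 224 227 223 223 194 151 129 129 128 129 127  63  73 113 129 128 127
 129 141 181 218 222 231 232 151]
246 [ 50  57  60  59  63  60  59  59  61  61  62 117  60  72 107  72  60  61
  61  59  59  63  62  62  63  56]
252 [ 48  49  53  51  52  53  56  55  53  55  56 109  58  69  96  63  55  56
  55  55  54  54  53  52  51  53]
258 [ 46  48  48  48  51  51  51  52  51  54  54 105  54  67  86  61  53  53
  50  52  50  51  51  50  48  49]
264 [ 45  47  47  49  49  47  49  51  49  49  58 106  48  65  78  80  50  52
  48  49  49  49  49  50  48  46]
270 [ 45  44  44  45  47  46  48  47  47  47  63 132  48  64  96 105  46  48
  49  48  48  47  47  46  45  46]
```

```bash
python3 -m jog '[[0,0,-5,0,0,0],[0,0,0,0,0,0]]'; python3 -m jog '[[0,0,-5,0,0,0],[0,0,0,0,0,0]]';  python3 -m jog '[[0,0,0,0,0,0],[0,0,0,0,0,0],[0,0,0,0,0,0],[0,0,0,0,0,0],[0,0,0,0,0,0],[0,0,0,0,0,0],[0,0,0,0,0,0],[0,0,0,0,0,0]]' 45
python3 - <<'E'
from h import *
o=bot.get_obs();w=bot.capture("wrist");cv2.imwrite("pics/w8.png",w[:,:,::-1])
print(o["tool_pos"],o["grip_width"],o["finger_force"],o["contact_force"])
F=lambda p:np.round(proj(p,o),1)
print("tip pred open z=tcp, fingers",[F(o["tool_pos"]+np.array([s*.98*30,-s*.19*30,dz])) for s in(-1,1) for dz in(0,29)])
g=cv2.cvtColor(w,cv2.COLOR_RGB2GRAY)
for r in range(186,262,6):print(r,g[r,250:392:5])
E
```

```text
time: 18.5
tool_pos: [510.8, 402.7, 40.9]
tcp_rot: [3.141, -0.0, 1.38]
contact_force: [0.4, -0.1, 0.3]
grip_width: 0.6
finger_force: 0.0
time: 18.7
tool_pos: [510.8, 402.7, 46.0]
tcp_rot: [3.141, -0.0, 1.38]
contact_force: [0.1, -0.5, -0.3]
grip_width: 0.3
finger_force: 0.0
time: 19.5
tool_pos: [510.5, 402.6, 45.5]
tcp_rot: [3.142, 0.0, 1.38]
contact_force: [0.1, 0.7, -0.8]
grip_width: 41.2
finger_force: 0.0
[510.46417361 402.61166667  45.50828205] 41.2093894777531 0.0 [ 0.05260994  0.7008501  -0.8189622 ]
tip pred open z=tcp, fingers [array([275. , 230.1]), array([268.1, 249.1]), array([365.4, 230.1]), array([372.1, 249.1])]
186 [162 163 157 153 174 253 253 253 253 253 253 209 149 151 154 156 155 194
 253 253 253 253 253 253 193 157 156 154 145]
192 [159 164 157 166 179 253 253 253 253 253 253 154 149 150 153 154 155 154
 253 253 253 253 253 253 183 153 156 153 136]
198 [153 161 159 163 173 253 253 253 253 253 251 207 221 224 223 225 220 208
 251 253 253 253 253 253 177 154 157 154 140]
204 [147 157 115 118 129 251 242 251 253 253 251 251 253 253 253 253 253 252
 250 253 253 240 249
[... 432 characters left out ...]
225 225 222 211 226 228 228 223 222 214
 220 231 225 225 229 224 116 112 112 115 107]
234 [104  93  92  99 112 133 144 221 224 225 221 209 225 229 234 222 222 222
 222 226 224 224 160 131 126 114 121 151 144]
240 [ 98 120 125 126 126 125  57 211 225 225 220 208 225 232 228 221 235 218
 220 226 223 224  62 115 129 127 127 127 133]
246 [114 125 124 126 125 102  56 202 224 224 220 206 223 226 226 221 221 208
 222 227 223 223  56  73 127 126 126 126 124]
252 [ 99 123 126 124 123  64  50 192 224 224 220 204 222 225 225 220 220 207
 221 225 221 223  55  53 124 126 126 125 120]
258 [ 81 123 125 123 120  48  46 186 223 223 219 201 221 223 225 220 219 203
 222 225 221 221  52  51 101 125 126 124 112]
```

```bash
python3 -m jog '[[0,0,5,0,0,0],[0,0,5,0,0,0],[0,0,4,0,0,0],[0,0,0,0,0,0]]'; python3 -m jog '[[0,0,3,0,0,0],[0,0,0,0,0,0]]'
```

```text
time: 19.95
tool_pos: [509.9, 402.3, 30.4]
tcp_rot: [-3.14, 0.001, 1.38]
contact_force: [0.5, 0.6, -0.1]
grip_width: 41.3
finger_force: 0.0
time: 20.15
tool_pos: [510.3, 402.5, 28.1]
tcp_rot: [-3.141, 0.0, 1.38]
contact_force: [-0.1, 0.5, 0.2]
grip_width: 41.4
finger_force: 0.0
```

```bash
python3 -m jog '[[0,0,3,0,0,0],[0,0,0,0,0,0]]'; python3 -m jog '[[0,0,0,0,0,0],[0,0,0,0,0,0],[0,0,0,0,0,0],[0,0,0,0,0,0]]' 15
```

```text
time: 20.35
tool_pos: [510.3, 402.5, 25.1]
tcp_rot: [-3.141, 0.0, 1.38]
contact_force: [-0.6, 0.0, -0.3]
grip_width: 41.1
finger_force: 0.0
time: 20.75
tool_pos: [510.3, 402.7, 25.6]
tcp_rot: [-3.142, -0.0, 1.38]
contact_force: [-0.4, 0.4, 0.2]
grip_width: 22.0
finger_force: 30.0
```

The tips are really about 28 mm shorter than nominal, and the rib is now gripped (22.0 mm, 30 N) but only shallowly. I regrip deeper.

```bash
python3 -m jog '[[0,0,0,0,0,0],[0,0,0,0,0,0],[0,0,0,0,0,0]]' 40; python3 -m jog '[[0,0,4,0,0,0],[0,0,4,0,0,0],[0,0,0,0,0,0]]';python3 -m jog '[[0,0,3,0,0,0],[0,0,0,0,0,0]]'
```

```text
time: 21.05
tool_pos: [510.5, 402.6, 25.6]
tcp_rot: [3.141, 0.0, 1.38]
contact_force: [-0.9, -0.1, -0.1]
grip_width: 35.7
finger_force: 0.0
time: 21.35
tool_pos: [509.9, 402.3, 16.5]
tcp_rot: [-3.14, 0.001, 1.38]
contact_force: [-0.9, 0.1, 0.2]
grip_width: 36.5
finger_force: 0.0
time: 21.55
tool_pos: [510.2, 402.5, 14.0]
tcp_rot: [-3.141, 0.001, 1.38]
contact_force: [0.3, -0.4, -0.3]
grip_width: 36.5
finger_force: 0.0
```

```bash
python3 -m jog '[[0,0,3,0,0,0],[0,0,0,0,0,0]]'; python3 -m jog '[[0,0,3,0,0,0],[0,0,0,0,0,0]]'; python3 -m jog '[[0,0,0,0,0,0],[0,0,0,0,0,0],[0,0,0,0,0,0],[0,0,0,0,0,0]]' 0
```

```text
time: 21.75
tool_pos: [510.2, 402.5, 11.1]
tcp_rot: [-3.141, 0.001, 1.38]
contact_force: [-0.6, -1.1, -0.1]
grip_width: 36.5
finger_force: 0.0
time: 21.95
tool_pos: [510.2, 402.5, 8.0]
tcp_rot: [-3.141, 0.001, 1.38]
contact_force: [0.8, 0.1, -0.4]
grip_width: 36.8
finger_force: 0.0
time: 22.35
tool_pos: [510.4, 402.7, 8.6]
tcp_rot: [3.142, -0.0, 1.38]
contact_force: [-1.2, 0.0, 0.6]
grip_width: 22.0
finger_force: 30.0
```

```bash
python3 -m jog '[[0,0,-5,0,0,0],[0,0,-15,0,0,0],[0,0,-30,0,0,0],[0,0,-35,0,0,0],[0,0,-35,0,0,0],[0,0,-35,0,0,0],[0,0,-25,0,0,0],[0,0,-10,0,0,0],[0,0,0,0,0,0],[0,0,0,0,0,0]]'
python3 -m jog '[[-15,0,0,0,0,0],[-30,-0.3,0,0,0,0],[-35,-0.3,0,0,0,0],[-35,-0.3,0,0,0,0],[-35,-0.3,0,0,0,0],[-35,-0.4,0,0,0,0],[-35,-0.4,0,0,0,0],[-18,0,0,0,0,-0.08],[0,0,0,0,0,-0.085],[0,0,0,0,0,0],[0,0,0,0,0,0],[0,0,0,0,0,0]]'
python3 - <<'E'
from h import *
o=bot.get_obs();w=bot.capture("wrist");cv2.imwrite("pics/w9.png",w[:,:,::-1])
go((463.4,169.0,120),1.544)
# screws: expected in tool frame at x=+48, y=+-24 (at plate top)
r=R.from_euler("xyz",o["tcp_rot"]);g=cv2.cvtColor(w,cv2.COLOR_RGB2GRAY)
zt=o["tool_pos"][2]-8.6+27
for s in(-1,1):
    p=o["tool_pos"]+r.apply([48,s*24,0]);p[2]=zt;u,v=map(int,proj(p,o));c=255-g[v-14:v+14,u-14:u+14].astype(float);m=c*(c>120)
    yy,xx=np.mgrid[:28,:28];q=(u-14+(m*xx).sum()/m.sum(),v-14+(m*yy).sum()/m.sum())
    print((u,v),q,(m>0).sum(),r.inv().apply(at("wrist",q,zt,o)-o["tool_pos"]).round(1))
for d in bot.outline_of("upper_half","wrist")[:1]:
    c,(a,b),_=cv2.minAreaRect(np.argwhere(d["mask"]).astype(np.float32));ys,xs=np.where(d["mask"]);t=ys.min()
    for q in((xs[ys<t+4].mean(),t),):print("edge",d["p"],xs.min(),xs.max(),t,r.inv().apply(at("wrist",q,zt-1,o)-o["tool_pos"]).round(1))
E
```

```text
time: 23.35
tool_pos: [509.8, 402.2, 197.1]
tcp_rot: [-3.14, 0.002, 1.38]
contact_force: [-0.5, 0.2, -2.9]
grip_width: 21.8
finger_force: 30.0
time: 24.55
tool_pos: [463.0, 169.7, 197.8]
tcp_rot: [-3.14, 0.0, 1.544]
contact_force: [-0.2, -0.9, -3.2]
grip_width: 22.0
finger_force: 30.0
shift tool [-0.7  0.4 78. ]
rot [-0.001  0.     0.   ]
rot [-0.000e+00 -2.000e-03 -3.141e+00]
(276, 162) (np.float64(277.2753983558307), np.float64(163.23470009134275)) 140 [ 47.8 -23.9 -18.4]
(362, 162) (np.float64(364.13069956277326), np.float64(163.23292733708098)) 135 [ 47.8  24.8 -18.4]
edge 0.76 260 381 140 [ 60.6   0.5 -17.4]
```

```bash
python3 -m jog '[[-0.8,0.2,15,0,0,0],[0,0,30,0,0,0],[0,0,30,0,0,0],[0,0,28,0,0,0],[0,0,20,0,0,0],[0,0,8,0,0,0],[0,0,0,0,0,0],[0,0,0,0,0,0],[0,0,0,0,0,0]]'
```

```text
time: 25.55
tool_pos: [464.4, 168.8, 68.7]
tcp_rot: [3.139, -0.0, 1.545]
contact_force: [-0.2, 1.3, -2.9]
grip_width: 21.9
finger_force: 30.0
```

```bash
python3 -m jog '[[0,-1,3,0,0,0],[0,0,3,0,0,0],[0,0,0,0,0,0],[0,0,0,0,0,0]]';python3 -m jog '[[0,0,2,0,0,0],[0,0,2,0,0,0],[0,0,0,0,0,0]]'
```

```text
time: 25.95
tool_pos: [462.4, 168.5, 61.5]
tcp_rot: [-3.142, 0.0, 1.545]
contact_force: [0.9, 0.7, -2.8]
grip_width: 21.8
finger_force: 30.0
time: 26.25
tool_pos: [462.2, 168.5, 57.2]
tcp_rot: [-3.141, 0.0, 1.545]
contact_force: [0.5, 0.4, -3.0]
grip_width: 21.9
finger_force: 30.0
```

```bash
python3 -m jog '[[0.3,0.7,2,0,0,0],[0,0,2,0,0,0],[0,0,0,0,0,0]]';python3 -m jog '[[0,0,2,0,0,0],[0,0,0,0,0,0]]';python3 -m jog '[[0,0,2,0,0,0],[0,0,0,0,0,0]]'
```

```text
time: 26.55
tool_pos: [463.0, 168.8, 53.2]
tcp_rot: [-3.141, 0.0, 1.545]
contact_force: [-0.9, -0.5, -3.1]
grip_width: 22.0
finger_force: 30.0
time: 26.75
tool_pos: [463.0, 168.8, 51.3]
tcp_rot: [-3.141, 0.0, 1.545]
contact_force: [-0.1, -0.4, -4.5]
grip_width: 22.0
finger_force: 30.0
time: 26.95
tool_pos: [463.0, 168.8, 49.3]
tcp_rot: [-3.141, 0.0, 1.545]
contact_force: [-0.6, -0.8, -2.9]
grip_width: 21.8
finger_force: 30.0
```

```bash
python3 -m jog '[[0,0,2,0,0,0],[0,0,2,0,0,0],[0,0,0,0,0,0]]';python3 -m jog '[[0,0,2,0,0,0],[0,0,1,0,0,0],[0,0,0,0,0,0],[0,0,0,0,0,0]]'
```

```text
time: 27.25
tool_pos: [463.4, 168.9, 46.0]
tcp_rot: [3.141, -0.0, 1.545]
contact_force: [-1.2, -0.3, 5.5]
grip_width: 21.9
finger_force: 30.0
time: 27.65
tool_pos: [463.4, 168.9, 43.3]
tcp_rot: [3.141, -0.0, 1.545]
contact_force: [-2.6, -0.1, 7.7]
grip_width: 21.9
finger_force: 30.0
```

```bash
python3 -m jog '[[0,0,1,0,0,0],[0,0,1,0,0,0],[0,0,0,0,0,0],[0,0,0,0,0,0]]';python3 -m jog '[[0,0,1,0,0,0],[0,0,0,0,0,0],[0,0,0,0,0,0]]'
```

```text
time: 28.05
tool_pos: [463.4, 168.9, 42.5]
tcp_rot: [3.14, -0.0, 1.545]
contact_force: [-7.1, -1.0, 20.3]
grip_width: 22.0
finger_force: 30.0
time: 28.35
tool_pos: [463.4, 168.9, 42.5]
tcp_rot: [3.14, -0.0, 1.545]
contact_force: [-8.7, -2.5, 28.4]
grip_width: 21.8
finger_force: 30.0
```

```bash
python3 -m jog '[[0,0,0.5,0,0,0],[0,0,0,0,0,0],[0,0,0,0,0,0],[0,0,0,0,0,0],[0,0,0,0,0,0]]'; python3 - <<'E'
from h import *
s=bot.capture("scene");cv2.imwrite("pics/s9.png",s[:,:,::-1])
print([(d["p"],d["pixel"],d["mask"].sum()) for d in bot.outline_of("tamper","scene")])
a=cv2.imread("pics/s4.png")[170:270,345:380];n=s[:,:,::-1].copy();r=cv2.matchTemplate(n,a,cv2.TM_CCOEFF_NORMED);print(cv2.minMaxLoc(r))
o=bot.get_obs();print(o["tool_pos"],o["contact_force"],o["moment"],o["grip_width"])
E
```

```text
time: 28.85
tool_pos: [463.4, 168.9, 42.4]
tcp_rot: [3.139, -0.0, 1.545]
contact_force: [-10.6, -2.7, 34.3]
grip_width: 21.8
finger_force: 30.0
[(0.93, [337.1, 271.3], np.int64(1039)), (0.86, [358.7, 242.6], np.int64(853)), (0.67, [294.3, 322.7], np.int64(1245))]
(-0.40032529830932617, 0.8743375539779663, (588, 204), (345, 170))
[463.45125962 168.88701631  42.44622634] [-11.94307774  -2.21933438  33.86299317] [-0.44460997  1.9876605  -0.03215889] 21.972953158994777
```

```bash
python3 -c "
from plant import bot
print(bot.close_job())"
```

```text
the job is handed in; nothing more can be done
None
```

I drove the thick dowel home with the tamper, stood the tamper back on the bench, and handed the job in at about 29 s with the upper half pressed shut (about 34 N, gripper still holding); no verdict came back.

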